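# Present the tee pipe to the heating sleeve

### The job

On the plumber's bench, first turn the controller's dial so that its pointer stands at the long index mark, and let go of it. Then draw the pipe that carries the tee fitting out of its slanting socket, turn it level and hold it up, in line with the hollow heating sleeve of the pipe welder, its free end facing the sleeve and about 3 cm short of its mouth. Finish while still holding it there, still, without the pipe ever touching the welder, and leave the plain pipe and everything else on the bench as it is.

Things in the scene. Friction and masses are not known exactly. Their poses are not given: they have to be found in the camera images.
- dial (a joint): Angle of the wing dial, rad: grows clockwise seen from above, range 0 to 2.4. At 0 the pointer looks to the controller's front (-x); the long index mark is at 1.5. Starts between 0.2 and 0.8, turns with slight even friction (0.04 N m) and stays where it is left.
- dial_grip (a point): Point on the dial's vertical axis where to grip it, 28 mm above the controller's top. The black dial has a round skirt 44 mm across, 5 mm high, and an upright wing 44 mm long, 12 mm thick, its top 9 mm above this point. The point turns with the dial: x axis along the wing, -x to the pointer end, which has a white line; z up.
- controller: Temperature controller, a grey box 140 x 130 x 60 mm (x, y, z) fixed to the bench, front to -x, origin at the centre of its underside, the dial in the middle of its top. White scale ticks round the dial; the index mark is the one long broad white bar, 27 mm long. It and the rack change places between starts.
- rack: Rack fixed to the bench: dark base plate 150 x 210 x 12 mm (x, y, z), origin at the centre of its underside, -x roughly towards the robot. Two aluminium square sockets at y = -60 and +60 mm, 60 mm deep, 27 mm wide inside, walls 4 mm, leaning 50 degrees from vertical towards -x; inner floor centre at x = 45, z = 32 mm.
- tee_grip (a point): Point on the tee pipe's axis, 130 mm from its free (lower) end, near its centre of mass: grip here. Cream pipe 25 mm across, about 0.11 kg, loose in either rack socket, leaning about 50 degrees from vertical, tee end up and towards the robot. z axis: along the pipe, from the free end to the tee.
- tee_tip (a point): Centre of the free (lower) end face of the tee pipe; axes as tee_grip.
- tee: The whole tee pipe, origin at the centre of its free end, axes as tee_grip. Its upper end, from 215 to 265 mm from the free end, is a tee fitting 34 mm across whose side branch reaches 36 mm off the axis and hangs down.
- plain: The plain pipe in the other rack socket: same 25 mm cream pipe, 170 mm long, no fitting. Leave it. Origin at the centre of its lower end, z along the pipe.
- sleeve_mouth (a point): Centre of the open mouth of the welder's hollow heating sleeve, an aluminium tube 42 mm outside, 29 mm bore, its axis level, 185 mm above the bench. x axis points along the bore into the sleeve, away from the robot; z up. A solid mandrel 26 mm thick stands beside it, 75 mm to the -y side: not that one.
- welder: Pipe welder fixed to the bench: aluminium paddle across, standing on legs, red handle to its +y side. Origin on the bench below sleeve_mouth, same axes.
- ruler: Bystander: folded ruler, 220 x 17 x 16 mm, lying on the bench nearest the robot.
- elbow: Bystander: cream elbow fitting, 34 mm across, 40 mm high, standing in the middle of the bench.
- spare_head: Bystander: spare stepped aluminium heating head, 44 mm across, 45 mm high, standing in the middle of the bench.
- coupling: Bystander: cream coupling ring, 36 mm across, 36 mm high, standing in the middle of the bench, before the welder.
- marker: Bystander: marker pen, 120 mm long, lying at the far left.
- cutter: Bystander: pipe cutter with red handles, about 210 mm long, 20 mm high, lying at the far right.
There are look-alikes about, which are no part of the job. Leave any orange or turquoise look-alike of the plain alone.

How it is judged:
By the outcome, as a careful person would: the job done as asked, in the order asked, and still so for the second after the job is handed in, while the arm keeps its last pose, push and grip.
It also fails if it takes over 64 s, if anything falls off the work surface, if the arm or the gripper's body presses on something with over 40 N, if the wrist force passes 120 N, or if a joint passes its speed limit or range.

### The arm

A 6-joint arm with a two-finger parallel gripper is mounted at the origin on the work surface. World frame = base frame: x ahead of the robot, y to its left, z up, the work surface at z = 0. Lengths are in m, angles in rad, forces in N, time in s.
With the tool pointing down it reaches from about 0.3 to 0.775 m from the base axis. Payload 14.6 kg.
Tool frame: the origin (TCP) lies at the centre of the arm's flange, where the gripper is bolted on; the fingertips stand 199 mm ahead of it and the grasp point (between the pads) lies ctrl.tcp_to_grasp ahead of it (ctrl.tcp_to_grasp is the distance from the TCP to the grasp point, in m); z points along the fingers, y is the line along which they close (so a half turn about z gives the same grasp; the last joint's range is limited). The gripper opens to 94 mm and grips with 3 to 60 N. Pads are 16 mm wide; open, the fingers measure 119 mm over their backs; the gripper's body (75 mm by 177 mm) begins 78 mm behind the grasp point.
Start: joints at [1.241, 0.3, 1.521, -0, 1.321, -0.067], TCP at [0.143, 0.531, 0.405] pointing down, gripper open.
Joint ranges: [-3.03, 3.03], [-0.79, 2.21], [0.23, 2.52], [-1.04, 4.18], [0, 3.07], [-2.55, 2.55]. Speed limits (rad/s): [2.22, 2.22, 2.57, 3.14, 3.14, 3.14].

### API

Orientations are given as [roll, pitch, yaw] about the fixed x, y, z axes, in that order (R = Rz(yaw) Ry(pitch) Rx(roll)).
In Python, from station import ctrl gives the robot as it stands. The module is installed in compiled form; this text tells all that it offers.
- The arm moves only by the shell command python3 -m jog 'ROWS' [OPENING] [FORCE]. ROWS is JSON, a list of rows, each a list of 6 numbers: the shift along the tool's x, y, z in cm, then the turn, a rotation vector about the tool's x, y, z in rad. In form: [[tx, ty, tz, ax, ay, az], ...]. A call has 1 to 8 rows; each row is the pose to reach, as a shift and turn from the pose commanded when the call began, along the tool's axes at that moment; what a row does not reach only later rows make up. A row lasts 1/10 s, in which the tool goes at most 50 mm and 8.59 degrees, less where a joint would pass 70% of its speed; a pose out of reach is approached as far as the arm can. A call with a gripper value outside its range is refused whole. OPENING is the opening in per cent of the stroke, from 0 (shut) to 100 (fully open), set as the call begins (- or left out, the last holds). The fingers move at their own pace and stop on an object; FORCE is the grip in N (left out, the last holds). Time passes only in rows, so rows that repeat a pose let the fingers close. It gives the time, the measured TCP pose, the force, the opening and the grip force at its end, in the units of the state.
- ctrl.get_obs(): the state, without advancing time (a new reading comes with each control period).
- ctrl.camera(name): name is "scene" or "top" or "wrist"; returns a dict with "img" (384x512x3 uint8, blue, green, red), "intrinsics" (3x3 intrinsics, pixels), "k1" (the pictures are not rectified: a ray, as slopes to the right and down, at radius r is drawn at 1 + k1 r^2 times it, then the intrinsics apply), "R" (3x3) and "t" (3): a world point X has camera coordinates R X + t. Camera axes: x right, y down, z forward; pixel columns grow to the right and rows downward; lengths in m; the calibration is good to about 2 mm. A picture is of the moment at which its call begins. There is no depth.
- ctrl.hand_in(): hands the job in; it is judged then, once.
The state is a dict: "time_s": time; "qpos": joint angles; "joint_vel": joint speeds; "tau": joint torques, N m; "ee_pos": TCP position; "eef_rot": TCP orientation; "force": force on the tool from outside, world axes, zero at the start; "moment": the same for the moment, N m; "grip_width": finger opening in m; "grip_force": force on a finger pad.
Only numpy, scipy, OpenCV 4.12 (cv2) and the standard library are available. Lean on these libraries where they do the work, as an engineer would, in place of code of your own. Each camera call takes 0.05 s, during which the arm holds its last target. There are 200 camera calls.

## Working session

There is one attempt and no reset: what is moved stays moved. The work goes in short steps, Python scripts to look and compute and a shell command to move; the robot and the scene stay as the last step left them, time stands still between calls to the robot, and variables do not carry over. Pictures are saved under pics/ and viewed, at most 10 in all, crops included, and the job is handed in when it is done.

```bash
mkdir -p pics; cat > h.py <<'E'
import numpy as np, cv2
from station import ctrl
from scipy.spatial.transform import Rotation as Ro
def ray(c,u,v):
    K=np.array(c["intrinsics"]);d=np.array([(u-K[0,2])/K[0,0],(v-K[1,2])/K[1,1]])
    p=d.copy()
    for _ in range(20): p=d/(1+c["k1"]*(p@p))
    R=np.array(c["R"]);t=np.array(c["t"]).ravel()
    return -R.T@t, R.T@np.r_[p,1]
def onz(c,u,v,z):
    o,d=ray(c,u,v); return o+d*(z-o[2])/d[2]
def two(c1,p1,c2,p2):
    o1,d1=ray(c1,*p1);o2,d2=ray(c2,*p2)
    A=np.stack([d1,-d2],1);s=np.linalg.lstsq(A,o2-o1,rcond=None)[0]
    a=o1+s[0]*d1;b=o2+s[1]*d2
    return (a+b)/2,np.linalg.norm(a-b)
def proj(c,X):
    K=np.array(c["intrinsics"]);q=np.array(c["R"])@X+np.array(c["t"]).ravel();p=q[:2]/q[2]
    p=p*(1+c["k1"]*(p@p));return K[:2,:2]@p+K[:2,2]
def tool():
    o=ctrl.get_obs();return np.array(o["ee_pos"]),Ro.from_euler('xyz',o["eef_rot"])
E
python3 - <<'E'
from h import *
import pickle
d={n:ctrl.camera(n) for n in("scene","top","wrist")}
pickle.dump(d,open("c0.pkl","wb"))
for n in d: print(n,d[n]["intrinsics"],d[n]["k1"],-np.array(d[n]["R"]).T@np.array(d[n]["t"]).ravel())
cv2.imwrite("pics/top.png",cv2.resize(d["top"]["img"],(800,600)))
cv2.imwrite("pics/scene.png",cv2.resize(d["scene"]["img"],(800,600)))
o=ctrl.get_obs();print(o,ctrl.tcp_to_grasp)
E
```

```text
scene [[486.60925652   0.         247.25364257]
 [  0.         486.60925652 190.80102254]
 [  0.           0.           1.        ]] 0.004125053539388236 [1.13066431 0.96035673 0.93325812]
top [[386.80638105   0.         255.26304964]
 [  0.         386.80638105 192.00417447]
 [  0.           0.           1.        ]] 0.00772142646115271 [ 0.35875529 -0.01406721  1.23128587]
wrist [[299.51412336   0.         254.94205594]
 [  0.         299.51412336 191.22907662]
 [  0.           0.           1.        ]] -0.0017650467486402222 [0.06461732 0.55108072 0.38483821]
{'time_s': 0.15, 'qpos': array([ 1.24139204e+00,  3.00335559e-01,  1.52141072e+00,  5.87216132e-06,
        1.32072494e+00, -6.66061846e-02]), 'joint_vel': array([ 5.32815268e-04, -1.11358144e-03, -1.62093397e-03, -8.87238381e-04,
       -1.34759590e-03, -5.36069792e-05]), 'tau': array([ 9.31106333e-04, -5.31961977e+01, -3.52816164e+01,  7.08142295e-02,
        2.36856693e-02, -1.14355189e-04]), 'ee_pos': array([0.14287976, 0.53109492, 0.40423268]), 'eef_rot': array([-3.14071642e+00, -6.41500065e-05,  2.87879307e+00]), 'force': array([ 0.19625835, -0.57165951,  0.10606604]), 'moment': array([-0.00536855, -0.02495206, -0.01911696]), 'grip_force': 0.0, 'grip_width': 0.09415360722561787} 0.1804
```

View pics/top.png

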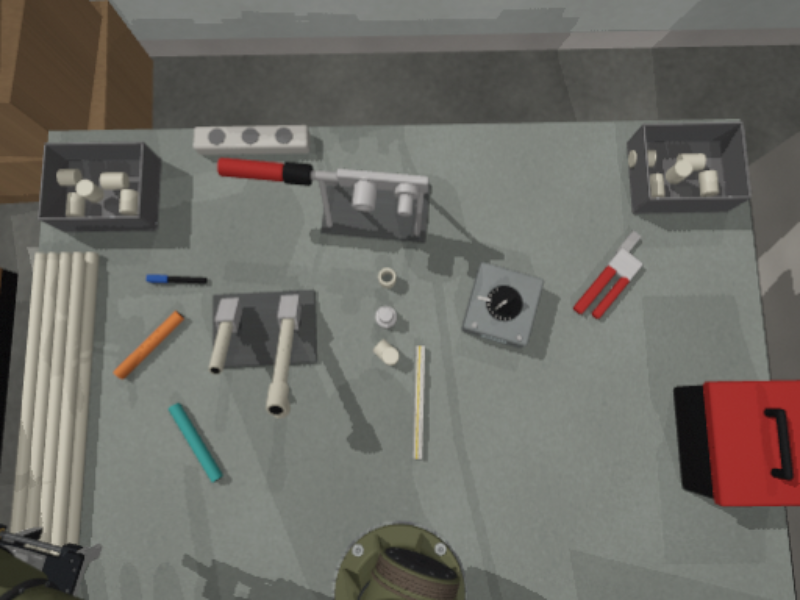

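View pics/scene.png

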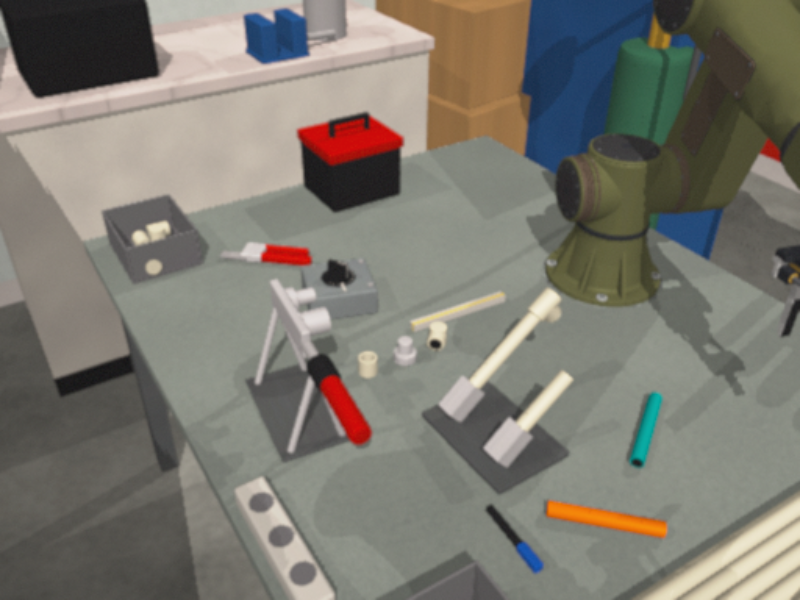

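The top view (800-px scale) shows the dial at (504,302) with its long mark on the left at about (484,299). The tee pipe is in the right socket, from (289,305) to its tee at (277,405), and the sleeve is at about (364,195). The scene view shows the sleeve at about (315,321). I'll enlarge these areas.

```bash
python3 - <<'E'
from h import *
import pickle
d=pickle.load(open("c0.pkl","rb"));t=d["top"]["img"];s=d["scene"]["img"]
def cr(im,x,y,w,h,W=400,H=300):
    return cv2.resize(im[y:y+h,x:x+w],(W,H),interpolation=cv2.INTER_CUBIC)
m=np.vstack([np.hstack([cr(t,290,163,64,48+15-15),cr(t,195,100,80,60)]),np.hstack([cr(t,130,180,120,90),cr(s,150,170,80,60)])])
cv2.imwrite("pics/m.png",m)
for n,u,v,z in[("dial",504,302,.088),("box",502,305,.06),("teetop",277,408,.2),("sl",364,208,.185),("mandr",404,215,.185)]:
    print(n,onz(d["top"],u*.64,v*.64,z))
E
```

```text
dial [ 0.54005349 -0.20819173  0.088     ]
box [ 0.53860217 -0.20879261  0.06      ]
teetop [0.34726107 0.199495   0.2       ]
sl [0.69955616 0.05284247 0.185     ]
mandr [ 0.68537752 -0.01895891  0.185     ]
```

View pics/m.png

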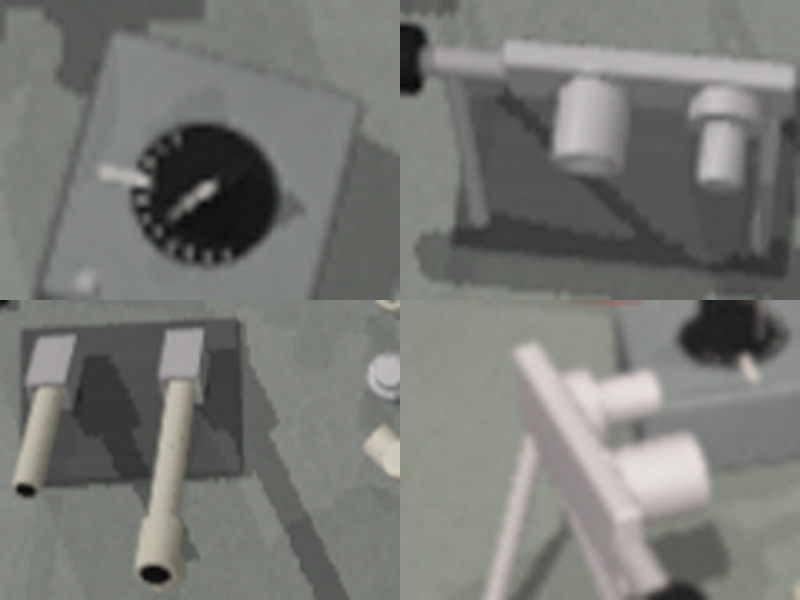

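The top crop shows the dial disc centred at (205,195), the pointer line from (215,187) to (170,220), and the index bar from (100,172) to (150,183). That puts the dial near 0.68 rad, needing a clockwise turn of about 0.84 rad. The sleeve mouth's lower rim is at about (585,170) in the top-right panel.

```bash
cat >> h.py <<'E'
def shift(G,Rt,from_pose=None):
    """rows (cm, rotvec) to bring grasp point to G with tool orientation Rt"""
    p,R=from_pose or tool()
    T=np.array(G)-Rt.apply([0,0,ctrl.tcp_to_grasp])
    return np.round(np.r_[R.inv().apply(T-p)*100,(R.inv()*Rt).as_rotvec()],3)
def down(yaw): # tool down, closing line (tool y) at world angle yaw-90deg
    return Ro.from_euler('xyz',[np.pi,0,yaw])
E
python3 - <<'E'
from h import *
import pickle
d=pickle.load(open("c0.pkl","rb"));t=d["top"]
f=lambda u,v,z:onz(t,290+u/6.25,163+v/6.25,z)
D=f(205,195,.061);print("disc",D)
a=f(215,187,.097);b=f(170,220,.097);print("wing tip/tail",a,b,np.degrees(np.arctan2(*(b-a)[1::-1])))
i=f(125,177,.061);print("index",np.degrees(np.arctan2(*(i-D)[1::-1])))
G=np.r_[D[:2],.088]
p,R=tool()
for y in (126,-54): print(y,shift(G+[0,0,.14],down(np.radians(y))))
E
```

```text
disc [ 0.54147624 -0.21339149  0.061     ]
wing tip/tail [ 0.53962944 -0.21215392  0.097     ] [ 0.5241109  -0.19022452  0.097     ] 125.28549134756832
index 76.25088340162245
126 [-5.7832e+01 -6.1538e+01 -3.6700e-01 -1.0000e-03  0.0000e+00  6.8000e-01]
-54 [-5.7832e+01 -6.1538e+01 -3.6700e-01 -0.0000e+00 -1.0000e-03 -2.4620e+00]
```

```bash
python3 -m jog '[[0,0,-5,0,0,0],[0,0,-9,0,0,0],[-3,-3,-9,0,0,0.1],[-7,-7,-9,0,0,0.2],[-28.9,-30.8,-9,0,0,0.34],[-28.9,-30.8,-9,0,0,0.34],[-28.9,-30.8,-9,0,0,0.34],[-28.9,-30.8,-9,0,0,0.34]]' 100
python3 -m jog '[[-28.9,-30.8,9,0,0,0.34],[-28.9,-30.8,9,0,0,0.34],[-28.9,-30.8,9,0,0,0.34],[-28.9,-30.8,9,0,0,0.34],[-28.9,-30.8,9,0,0,0.34],[-28.9,-30.8,9,0,0,0.34],[-28.9,-30.8,9,0,0,0.34],[-28.9,-30.8,9,0,0,0.34]]'
python3 - <<'E'
from h import *
D=np.array([.5415,-.2134,.088])
print(tool()[0],shift(D+[0,0,.10],down(np.radians(125.5))))
E
```

```text
time_s: 0.95
ee_pos: [0.2819, 0.2719, 0.4946]
eef_rot: [3.141, 0.0, 2.539]
force: [2.1, 0.4, 0.3]
grip_width: 0.0939
grip_force: 0.0
time_s: 1.75
ee_pos: [0.3399, -0.1151, 0.4111]
eef_rot: [3.141, 0.001, 2.198]
force: [1.7, 0.5, 0.8]
grip_width: 0.0944
grip_force: 0.0
[ 0.33994419 -0.11510726  0.41106574] [-1.9788e+01  1.0542e+01  4.2860e+00  0.0000e+00  1.0000e-03  8.0000e-03]
```

```bash
python3 -m jog '[[-19.8,10.5,4.3,0,0,0.01],[-19.8,10.5,4.3,0,0,0.01],[-19.8,10.5,4.3,0,0,0.01],[-19.8,10.5,4.3,0,0,0.01],[-19.8,10.5,4.3,0,0,0.01],[-19.8,10.5,4.3,0,0,0.01],[-19.8,10.5,4.3,0,0,0.01],[-19.8,10.5,4.3,0,0,0.01]]'
python3 - <<'E'
from h import *
import pickle
c=ctrl.camera("wrist");pickle.dump(c,open("c1.pkl","wb"))
cv2.imwrite("pics/w1.png",c["img"])
D=np.array([.5415,-.2134,.088]);print(tool()[0],proj(c,D),proj(c,D+[0,0,-.027]))
E
```

```text
time_s: 2.55
ee_pos: [0.5411, -0.2111, 0.3687]
eef_rot: [3.141, 0.0, 2.189]
force: [0.1, -0.5, 0.3]
grip_width: 0.0941
grip_force: 0.0
[ 0.54109675 -0.21112115  0.36897794] [254.39410663 198.70274867] [254.41603302 190.61297385]
```

View pics/w1.png

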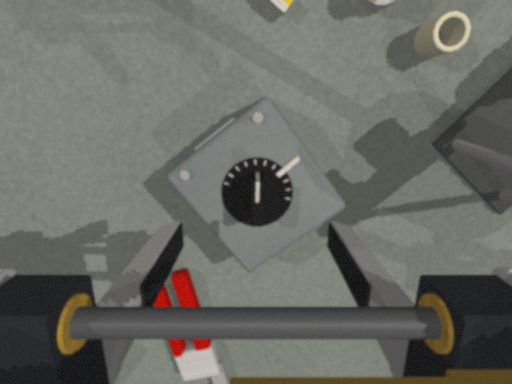

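The wrist view shows the dial disc at (257,191). The pointer line runs (257,172)–(258,203) and the index bar (277,174)–(298,158). I'll get these by mask.

```bash
cat > dial.py <<'E'
from h import *
def dial(c,zi=.061):
    im=c["img"];g=cv2.cvtColor(im,cv2.COLOR_BGR2GRAY)
    u0,v0=proj(c,np.array([.541,-.2125,.061]));r=int(1.6*np.linalg.norm(proj(c,np.array([.541,-.2125+.032,.061]))-[u0,v0]))
    m=np.zeros_like(g);cv2.circle(m,(int(u0),int(v0)),r,255,-1)
    dark=((g<60)&(m>0)).astype(np.uint8)
    k,_=cv2.findContours(dark,cv2.RETR_EXTERNAL,cv2.CHAIN_APPROX_NONE);k=max(k,key=cv2.contourArea)
    (cu,cv),rad=cv2.minEnclosingCircle(cv2.convexHull(k));D=onz(c,cu,cv,zi);print("disc",cu,cv,rad,D)
    w=((g>165)&(m>0)).astype(np.uint8)
    n,l,s,ce=cv2.connectedComponentsWithStats(w)
    for i in range(1,n):
        if s[i,4]<25: continue
        q=np.argwhere(l==i)[:,::-1].astype(np.float32)
        for z in(.061,.097):
            P=np.array([onz(c,*a,z)[:2] for a in q]);mu=P.mean(0);U,S,V=np.linalg.svd(P-mu)
            e=(P-mu)@V[0]
            print(s[i,4],ce[i].round(1),"z",z,mu.round(4),"len",np.ptp(e).round(4),"ang",np.degrees(np.arctan2(V[0][1],V[0][0]))%180,"from disc",np.degrees(np.arctan2(*(mu-D[:2])[::-1])))
E
python3 - <<'E'
from dial import *
import pickle
dial(pickle.load(open("c1.pkl","rb")))
E
```

```text
disc 256.58026123046875 192.0379638671875 34.9454231262207 [ 0.54412856 -0.21335028  0.061     ]
111 [287.3 167. ] z 0.061 [ 0.5538 -0.1752] len 0.0228 ang 76.126197546609 from disc 75.84382362554435
111 [287.3 167. ] z 0.097 [ 0.5463 -0.1716] len 0.0199 ang 76.126197546609 from disc 87.02730492528184
47 [257.2 191.8] z 0.061 [ 0.5445 -0.2128] len 0.0188 ang 123.06286233157321 from disc 58.94240865619753
47 [257.2 191.8] z 0.097 [ 0.5382 -0.2045] len 0.0165 ang 123.06286233157313 from disc 124.0118663282822
```

```bash
python3 - <<'E'
from h import *
print(shift([.5433,-.2133,.088],down(np.radians(124))))
E
```

```text
[-2.9900e-01  5.0000e-02  1.0058e+01  0.0000e+00  1.0000e-03  2.5000e-02]
```

```bash
python3 -m jog '[[-0.3,0,4,0,0,0.025],[-0.3,0,7,0,0,0.025],[-0.3,0,9,0,0,0.025],[-0.3,0,10,0,0,0.025],[-0.3,0,10,0,0,0.025]]'
python3 -m jog '[[0,0,0,0,0,0],[0,0,0,0,0,0],[0,0,0,0,0,0],[0,0,0,0,0,0],[0,0,0,0,0,0],[0,0,0,0,0,0]]' 0 25
python3 -c "
from h import *
o=ctrl.get_obs();print(o['moment'],np.degrees(o['eef_rot']))"
```

```text
time_s: 3.1
ee_pos: [0.5431, -0.2138, 0.268]
eef_rot: [-3.141, -0.001, 2.164]
force: [-0.3, 0.4, 0.4]
grip_width: 0.0939
grip_force: 0.0
time_s: 3.7
ee_pos: [0.5435, -0.214, 0.2684]
eef_rot: [3.142, 0.0, 2.164]
force: [-0.0, -0.2, -0.6]
grip_width: 0.049
grip_force: 0.0
[-0.0527933   0.03484988  0.01850451] [1.79996415e+02 6.20858449e-03 1.23976438e+02]
```

```bash
python3 -m jog '[[0,0,0,0,0,0],[0,0,0,0,0,0],[0,0,0,0,0,0],[0,0,0,0,0,0],[0,0,0,0,0,0],[0,0,0,0,0,0],[0,0,0,0,0,0]]'
python3 -m jog '[[0,0,0,0,0,0.12],[0,0,0,0,0,0.24],[0,0,0,0,0,0.36],[0,0,0,0,0,0.48],[0,0,0,0,0,0.6],[0,0,0,0,0,0.72],[0,0,0,0,0,0.838],[0,0,0,0,0,0.838]]'
python3 -c "
from h import *
o=ctrl.get_obs();print(o['moment'],np.degrees(o['eef_rot']))"
```

```text
time_s: 4.4
ee_pos: [0.5441, -0.2134, 0.2684]
eef_rot: [3.139, 0.001, 2.164]
force: [8.6, 4.4, -2.9]
grip_width: 0.0119
grip_force: 25.0
time_s: 5.2
ee_pos: [0.544, -0.2135, 0.2684]
eef_rot: [3.14, -0.001, 1.322]
force: [6.9, 3.8, -2.5]
grip_width: 0.0118
grip_force: 25.0
[ 0.64631892 -1.22215526 -0.02645768] [ 1.79900374e+02 -6.00036713e-02  7.57270491e+01]
```

```bash
python3 -m jog '[[0,0,0,0,0,0.838],[0,0,0,0,0,0],[0,0,0,0,0,0],[0,0,0,0,0,0]]' - 2>&1 | head -0; echo skip
```

```text
skip
```

That last call was a mistake: it nudged the held dial clockwise and back again. I'll check where it ended up.

```bash
python3 -c "
from h import *
o=ctrl.get_obs();print(o['time_s'],o['moment'],np.degrees(o['eef_rot']),o['grip_width'],o['force'])"
```

```text
5.6 [ 0.73183459 -1.20962308  0.00441413] [ 1.79901167e+02 -6.04793972e-02  7.59939690e+01] 0.011565761021340382 [ 8.16075237  4.12683453 -2.15297376]
```

```bash
python3 -m jog '[[0,0,0,0,0,0],[0,0,0,0,0,0],[0,0,0,0,0,0],[0,0,0,0,0,0],[0,0,0,0,0,0]]' 80
python3 -m jog '[[0,0,-3,0,0,0],[0,0,-8,0,0,0],[0,0,-12,0,0,0],[0,0,-12,0,0,0]]' 100
python3 - <<'E'
from dial import *
c=ctrl.camera("wrist");dial(c)
E
```

```text
time_s: 6.1
ee_pos: [0.5434, -0.214, 0.2683]
eef_rot: [-3.141, 0.0, 1.326]
force: [0.1, 0.9, 0.8]
grip_width: 0.0487
grip_force: 0.0
time_s: 6.5
ee_pos: [0.5436, -0.214, 0.3943]
eef_rot: [3.133, 0.002, 1.326]
force: [0.6, 0.3, 0.5]
grip_width: 0.08
grip_force: 0.0
disc 252.74545288085938 180.07272338867188 32.321170806884766 [ 0.54465406 -0.21261893  0.061     ]
97 [252.2 143.9] z 0.061 [ 0.5535 -0.1748] len 0.0229 ang 77.32605848899422 from disc 76.75722192856881
97 [252.2 143.9] z 0.097 [ 0.5546 -0.1705] len 0.0203 ang 77.32605848899419 from disc 76.69054022119309
32 [252.5 178.5] z 0.061 [ 0.5448 -0.2109] len 0.0177 ang 76.56842050497677 from disc 83.70843060288163
32 [252.5 178.5] z 0.097 [ 0.5469 -0.2024] len 0.0157 ang 76.5684205049767 from disc 77.48168824395825
```

The dial pointer (76.6–77.5°) is in line with the index mark (76.8–77.3°). Next I'll fly over the sleeve with the camera ahead, measuring the rack and tee from the first pictures meanwhile.

```bash
python3 - <<'E'
from h import *
import pickle
print(shift([.57,.05,.32],down(0.)))
d=pickle.load(open("c0.pkl","rb"));t=d["top"];s=d["scene"]
R,c=np.array(ctrl.camera("wrist")["R"]),0
print("cam fwd world",R[2])
f=lambda u,v,z:onz(t,130+u/(10/3),180+(v-300)/(10/3),z)
# dark base plate mask in top
im=t["img"];h=cv2.cvtColor(im,cv2.COLOR_BGR2HSV)
P=[f(*q,.012) for q in [(25,328),(240,320),(243,470),(25,485)]]
for p in P: print("corner",p.round(4))
C=sum(P)/4
ex=(P[0]+P[1]-P[2]-P[3]);yaw=np.arctan2(ex[1],ex[0]);ey=P[0]-P[1]+P[3]-P[2];print(C,np.degrees(yaw),np.degrees(np.arctan2(-ey[0],ey[1])),np.linalg.norm(ex)/2,np.linalg.norm(ey)/2)
yaw=(yaw+np.arctan2(-ey[0],ey[1]))/2
Rr=Ro.from_euler('z',yaw)
C[2]=0
fl=C+Rr.apply([.045,-.06,.032]);a=Rr.apply([-np.sin(np.radians(50)),0,np.cos(np.radians(50))])
for k in(0,.1,.13,.2,.265): print(k,(fl+a*k).round(4),"top panel",((proj(t,fl+a*k)-[130,180])*10/3+[0,300]).round(0),"scene800",(proj(s,fl+a*k)/.64).round(0))
E
```

```text
[ 2.6242e+01 -3.7760e+00 -1.0994e+01  5.0000e-03 -2.0000e-03  1.3260e+00]
cam fwd world [-0.0619471  -0.26926829 -0.96107083]
corner [0.5764 0.3706 0.012 ]
corner [0.5812 0.1638 0.012 ]
corner [0.4374 0.1596 0.012 ]
corner [0.4261 0.3651 0.012 ]
[0.50527602 0.26480977 0.012     ] 1.8921595686105588 2.236335361272268 0.1471697360976276 0.206292495968877
0 [0.5524 0.2065 0.032 ] top panel [191. 347.] scene800 [450. 410.]
0.1 [0.4759 0.2037 0.0963] top panel [180. 421.] scene800 [488. 365.]
0.13 [0.4529 0.2029 0.1156] top panel [176. 445.] scene800 [499. 351.]
0.2 [0.3993 0.201  0.1606] top panel [167. 506.] scene800 [526. 319.]
0.265 [0.3495 0.1992 0.2023] top panel [157. 567.] scene800 [551. 290.]
```

```bash
python3 -m jog '[[0,0,-4,0,0,0.15],[2,0,-8,0,0,0.3],[6,-1,-11,0,0,0.45],[10,-1.5,-11,0,0,0.6],[14,-2,-11,0,0,0.75],[18,-2.5,-11,0,0,0.9],[22,-3,-11,0,0,1.05],[26.2,-3.8,-11,0,0,1.2]]' 100
python3 -m jog '[[0,0,0,0,0,0.126],[0,0,0,0,0,0.126],[0,0,0,0,0,0.126]]'
python3 - <<'E'
from h import *
import pickle
c=ctrl.camera("wrist");pickle.dump(c,open("c2.pkl","wb"))
cv2.imwrite("pics/w2.png",c["img"]);print(tool()[0],ctrl.get_obs()["qpos"])
E
```

```text
time_s: 7.4
ee_pos: [0.5705, 0.0498, 0.4963]
eef_rot: [-3.141, 0.003, 0.129]
force: [0.7, 0.1, -0.3]
grip_width: 0.0941
grip_force: 0.0
time_s: 7.7
ee_pos: [0.5704, 0.0479, 0.4971]
eef_rot: [3.141, 0.002, 0.012]
force: [0.2, -0.5, -0.1]
grip_width: 0.094
grip_force: 0.0
[0.57034362 0.04761689 0.49743852] [ 1.93133567e-02  3.00547319e-01  1.30744170e+00 -9.17947412e-05
  1.53492389e+00  1.57845117e+00]
```

View pics/w2.png

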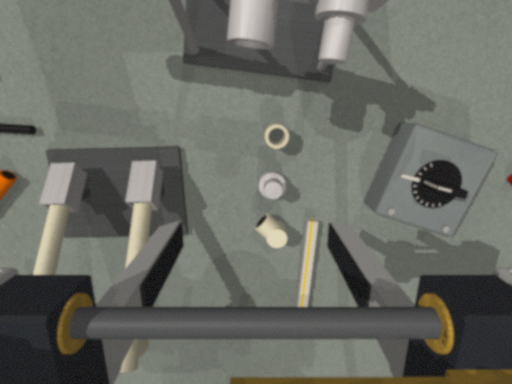

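The wrist view shows the sleeve at top centre, with left edge about u=230, right edge about u=275 and mouth rim near (252,45). The rack's two sockets are at (63,185) and (143,183), and the dial is on its mark. I'll fit the sleeve's edges and zoom in.

```bash
python3 - <<'E'
from h import *
import pickle
c=pickle.load(open("c2.pkl","rb"));g=cv2.cvtColor(c["img"],cv2.COLOR_BGR2GRAY).astype(int)
o=ray(c,0,0)[0];print("cam",o)
L=[];Rr=[]
for v in range(4,38,3):
    r=cv2.GaussianBlur(g[v:v+1].astype(np.float32),(5,1),0)[0];dg=np.diff(r)
    l=215+np.argmax(dg[215:245]);e=262+np.argmin(dg[262:290]);L.append((l+.5,v));Rr.append((e+.5,v))
L=np.array(L);Rr=np.array(Rr);print(L[:,0],Rr[:,0])
m=(L+Rr)/2
X=np.array([onz(c,*q,.185) for q in m]);k=np.polyfit(X[:,0],X[:,1],1);print("axis y(x=.69)",np.polyval(k,.69),"yaw",np.degrees(np.arctan(k[0])),"X",X[0],X[-1])
print("width",[np.linalg.norm(onz(c,*L[i],.19)-onz(c,*Rr[i],.19)).round(4) for i in(0,5,-1)])
print("lower rim z.164",onz(c,252,48,.164),"col 252",g[36:56,252])
# plate front edge yaw
A,B=[onz(c,*q,.005) for q in((184,62),(330,80))];print("plate edge yaw",np.degrees(np.arctan2(-(A-B)[0],(A-B)[1])))
cv2.imwrite("pics/w2c.png",cv2.resize(c["img"][0:90,190:310],(800,600),interpolation=cv2.INTER_CUBIC))
E
```

```text
cam [0.65053007 0.0479728  0.47765427]
[229.5 229.5 229.5 228.5 228.5 228.5 228.5 227.5 227.5 227.5 226.5 226.5] [271.5 271.5 271.5 272.5 272.5 270.5 273.5 273.5 273.5 273.5 273.5 273.5]
axis y(x=.69) 0.053202908456900934 yaw -0.08322290127278938 X [0.7339028 0.0531738 0.185    ] [0.70809804 0.05336245 0.185     ]
width [np.float64(0.0356), np.float64(0.036), np.float64(0.0409)]
lower rim z.164 [0.70269847 0.05174351 0.164     ] col 252 [187 184 173 151 129 122 129 134 134 132 126 113 101  89  86  82  85  84
  88  84]
plate edge yaw -5.766918247624892
```

View pics/w2c.png

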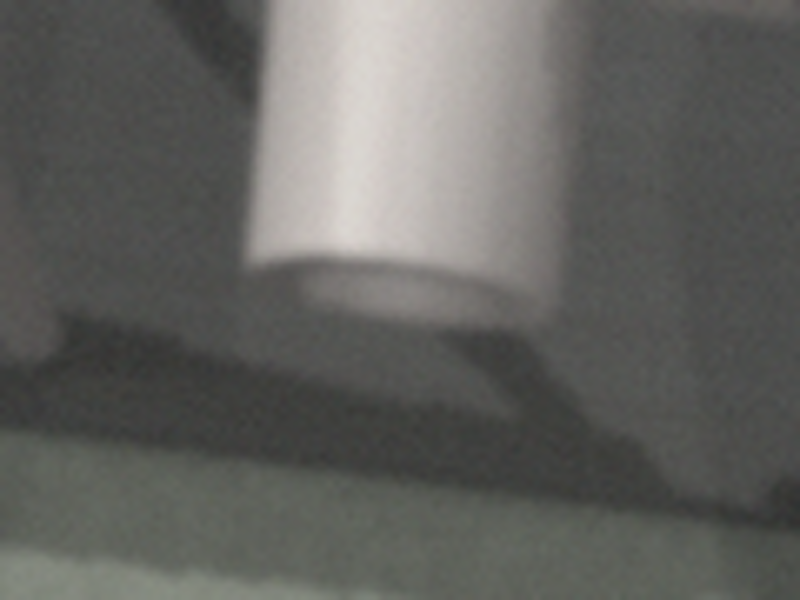

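The crop shows the sleeve's edges at u≈265 (left) and 585 (right) at the top, and 245 and 553 at the rim. The mouth ellipse spans from (245,268) to (552,310). My automatic right edge was the shading boundary rather than the true silhouette.

```bash
python3 - <<'E'
from h import *
import pickle
c=pickle.load(open("c2.pkl","rb"));t=pickle.load(open("c0.pkl","rb"))["top"]
f=lambda u,v,z:onz(c,190+u/6.667-.4,v/6.667-.4,z)
for z in(.185,.192):
  a=(f(265,5,z)+f(587,5,z))/2;b=(f(250,230,z)+f(560,230,z))/2
  print(z,"axis",a,b,"yaw",np.degrees(np.arctan2(*(a-b)[1::-1])),"w",np.linalg.norm(f(265,5,z)-f(587,5,z)),np.linalg.norm(f(250,230,z)-f(560,230,z)))
l,r=f(245,268,.185),f(552,310,.185);print("mouth ends",l,r,(l+r)/2,"yaw",np.degrees(np.arctan2(-(l-r)[0],(l-r)[1])))
print("rim top z.206",f(400,262,.206),"rim bottom z.164",f(400,327,.164))
h=lambda u,v,z:onz(t,195+u/5,100+v/5,z)
for n,p,q,z in[("paddle",(105,40),(395,64),.22),("plateF",(55,245),(385,272),.005),("paddle low",(105,68),(395,90),.2)]:
  A,B=h(*p,z),h(*q,z);print(n,np.degrees(np.arctan2(-(A-B)[0],(A-B)[1])),np.linalg.norm(A-B))
l,r=h(155,160,.185),h(222,163,.185);print("top mouth",l,r,(l+r)/2,h(188,150,.206),h(188,176,.164))
E
```

```text
0.185 axis [0.736709   0.05062686 0.185     ] [0.71042871 0.0530789  0.185     ] yaw -5.330465214514794 w 0.04150927525131854 0.04108507020316937
0.192 axis [0.73464768 0.05056338 0.192     ] [0.70899599 0.05295677 0.192     ] yaw -5.3304652145148355 w 0.040516414540318235 0.040102356056356585
mouth ends [0.70555748 0.07433887 0.185     ] [0.70101161 0.03330771 0.185     ] [0.70328454 0.05382329 0.185     ] yaw -6.322052508251647
rim top z.206 [0.70254518 0.05329423 0.206     ] rim bottom z.164 [0.7020986  0.05404043 0.164     ]
paddle -5.8774084420027615 0.1599111107474111
plateF -5.68258096438295 0.21679914415694998
paddle low -5.4491862900849295 0.16258455487996823
top mouth [0.7031342  0.07242398 0.185     ] [0.70079514 0.03471616 0.185     ] [0.70196467 0.05357007 0.185     ] [0.70167844 0.05246    0.206     ] [0.70021703 0.05524076 0.164     ]
```

```bash
python3 - <<'E'
from h import *
Rt=Ro.from_euler('z',2.05,degrees=True)*Ro.from_euler('y',20,degrees=True)*Ro.from_euler('x',180,degrees=True)
G=np.array([.452,.2029,.1145])
print(shift(G-Rt.apply([0,0,.11]),Rt))
E
```

```text
[-1.7090e+00 -1.5906e+01  1.1006e+01 -4.0000e-03 -3.4800e-01 -2.4000e-02]
```

```bash
python3 -m jog '[[0,-5,0,0,-0.1,0],[-0.5,-10,0,0,-0.2,0],[-1.7,-15.9,3,0,-0.348,-0.024],[-1.7,-15.9,7,0,-0.348,-0.024],[-1.7,-15.9,11,0,-0.348,-0.024],[-1.7,-15.9,11,0,-0.348,-0.024]]'
python3 - <<'E'
from h import *
c=ctrl.camera("wrist");print(tool()[0],np.degrees(ctrl.get_obs()["eef_rot"]),ctrl.get_obs()["qpos"])
G=np.array([.452,.2029,.1145]);Y=np.radians(2.05);a=Ro.from_euler('z',Y).apply([-.766,0,.643])
im=cv2.resize(c["img"],(800,600))
for k in(-.13,-.07,-.03,0,.03,.085,.135):
    q=proj(c,G+a*k)/.64;cv2.circle(im,tuple(int(x) for x in q),3,(0,0,255),1);print(k,q.round(0))
cv2.imwrite("pics/w3.png",im)
E
```

```text
time_s: 8.35
ee_pos: [0.5515, 0.2067, 0.383]
eef_rot: [-3.139, 0.357, 0.035]
force: [0.1, 0.1, -0.3]
grip_width: 0.0941
grip_force: 0.0
[0.5519832  0.20648971 0.38690376] [-179.77528907   20.16793473    1.99043918] [0.28499214 0.45713127 1.35787144 0.08971763 1.66716304 1.81501862]
-0.13 [399.  92.]
-0.07 [399. 188.]
-0.03 [399. 254.]
0 [399. 304.]
0.03 [398. 354.]
0.085 [398. 449.]
0.135 [398. 537.]
```

View pics/w3.png

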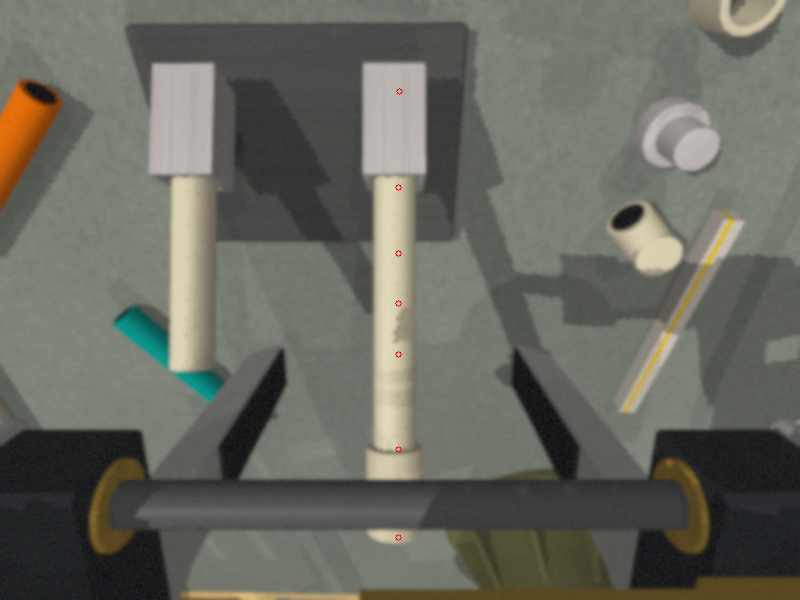

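The wrist view shows the pipe centred at u≈394.5, while my predicted axis is at 398.5, so it lies about 2.4 mm further to +y. The tee shoulder at v≈447 agrees with the prediction of 449. I'll correct for this and grip.

```bash
python3 - <<'E'
from h import *
Rt=Ro.from_euler('z',2.05,degrees=True)*Ro.from_euler('y',20,degrees=True)*Ro.from_euler('x',180,degrees=True)
print(shift([.452,.2053,.1145],Rt))
E
```

```text
[-4.5000e-02 -1.9200e-01  1.0978e+01 -4.0000e-03  3.0000e-03 -1.0000e-03]
```

```bash
python3 -m jog '[[0,-0.2,4,0,0,0],[0,-0.2,8,0,0,0],[0,-0.2,10,0,0,0],[0,-0.2,11,0,0,0],[0,-0.2,11,0,0,0]]'
python3 -m jog '[[0,0,0,0,0,0],[0,0,0,0,0,0],[0,0,0,0,0,0],[0,0,0,0,0,0],[0,0,0,0,0,0],[0,0,0,0,0,0],[0,0,0,0,0,0],[0,0,0,0,0,0]]' 0 40
python3 -m jog '[[0,0,0,0,0,0],[0,0,0,0,0,0],[0,0,0,0,0,0],[0,0,0,0,0,0]]'
```

```text
time_s: 8.9
ee_pos: [0.5147, 0.2079, 0.2862]
eef_rot: [-3.136, 0.347, 0.034]
force: [0.5, 0.2, -0.7]
grip_width: 0.0936
grip_force: 0.0
time_s: 9.7
ee_pos: [0.5142, 0.2084, 0.2849]
eef_rot: [-3.137, 0.348, 0.034]
force: [0.3, 0.4, -0.5]
grip_width: 0.0337
grip_force: 0.0
time_s: 10.1
ee_pos: [0.5142, 0.2083, 0.2849]
eef_rot: [-3.137, 0.348, 0.034]
force: [-0.1, -1.1, 0.5]
grip_width: 0.024
grip_force: 40.0
```

```bash
python3 -m jog '[[-0.47,0,-0.17,0,0,0],[-1.41,0,-0.51,0,0,0],[-2.35,0,-0.85,0,0,0],[-3.29,0,-1.2,0,0,0],[-4.23,0,-1.54,0,0,0],[-5.17,0,-1.88,0,0,0],[-6.11,0,-2.22,0,0,0],[-7.05,0,-2.57,0,0,0]]'
python3 -m jog '[[-1.5,0,-0.5,0,0,0],[-1.5,0,-3,0,0,0],[-1.5,0,-6,0,0,0],[-1.5,0,-10,0,0,0],[-1.5,0,-14,0,0,0],[-1.5,0,-14,0,0,0]]'
python3 - <<'E'
from h import *
Y=np.radians(-5.6);x=np.array([np.cos(Y),np.sin(Y),0]);m=np.array([.702,.0535,.185])
Rt=Ro.from_euler('z',Y)*Ro.from_euler('y',-20,degrees=True)*Ro.from_euler('x',180,degrees=True)
for b,z in((.16,.12),(.16,0)): print(shift(m-x*b+[0,0,z],Rt))
o=ctrl.get_obs();print(tool()[0],o["qpos"],o["moment"])
E
```

```text
time_s: 10.9
ee_pos: [0.456, 0.2062, 0.3337]
eef_rot: [-3.137, 0.348, 0.034]
force: [-1.0, 0.4, -1.2]
grip_width: 0.0241
grip_force: 40.0
time_s: 11.5
ee_pos: [0.4906, 0.2066, 0.4746]
eef_rot: [-3.135, 0.341, 0.034]
force: [-0.3, 0.3, -0.7]
grip_width: 0.0241
grip_force: 40.0
[-1.2950e+00  1.3113e+01  3.8500e-01 -7.0000e-03  6.8900e-01  1.3300e-01]
[ 2.7160e+00  1.3188e+01  1.1694e+01 -7.0000e-03  6.8900e-01  1.3300e-01]
[0.4906221  0.20662903 0.47463485] [0.31643182 0.26900171 1.40817811 0.10199796 1.78990421 1.85977437] [ 0.01421553 -0.07244944  0.01764397]
```

```bash
python3 -m jog '[[-0.2,2,0,0,0.12,0.02],[-0.4,4,0,0,0.24,0.05],[-0.6,7,0,0,0.36,0.08],[-0.8,9,0.2,0,0.48,0.1],[-1,11,0.3,0,0.6,0.12],[-1.3,13.1,0.4,-0.007,0.689,0.133],[-1.3,13.1,0.4,-0.007,0.689,0.133],[-1.3,13.1,0.4,-0.007,0.689,0.133]]'
python3 - <<'E'
from h import *
import pickle
C={n:ctrl.camera(n) for n in("wrist","scene","top")};pickle.dump(C,open("c4.pkl","wb"))
print(tool()[0],np.degrees(ctrl.get_obs()["eef_rot"]))
Y=np.radians(-5.6);x=np.array([np.cos(Y),np.sin(Y),0]);m=np.array([.702,.0535,.185])
P=m-x*.16+[0,0,.12]
for n in C:
  for k in(0,.05,.1,.13): print(n,k,proj(C[n],P+x*k).round(1))
w=C["wrist"]["img"];s=C["scene"]["img"];t=C["top"]["img"]
print(proj(C["scene"],P+x*.13))
u,v=proj(C["scene"],P).astype(int);a=cv2.resize(s[v-60:v+60,u-80:u+80],(400,300),interpolation=cv2.INTER_CUBIC)
u,v=proj(C["top"],P).astype(int);b=cv2.resize(t[max(v-60,0):max(v-60,0)+120,u-80:u+80],(400,300),interpolation=cv2.INTER_CUBIC)
cv2.imwrite("pics/m4.png",np.vstack([np.hstack([cv2.resize(w,(400,300)),a]),np.hstack([b,b*0])]))
E
```

```text
time_s: 12.3
ee_pos: [0.4806, 0.0755, 0.4696]
eef_rot: [3.139, -0.34, -0.097]
force: [0.8, -0.7, -1.3]
grip_width: 0.0238
grip_force: 40.0
[0.48102451 0.07610639 0.46960172] [179.81418216 -19.48658669  -5.48756347]
wrist 0 [253.1 243.9]
wrist 0.05 [253.3 157.4]
wrist 0.1 [253.4  73.9]
wrist 0.13 [253.4  25.2]
scene 0 [264.8 149.9]
scene 0.05 [247.  154.3]
scene 0.1 [228.7 158.9]
scene 0.13 [217.4 161.6]
top 0 [223.3 179.7]
top 0.05 [225.3 159.8]
top 0.1 [227.3 140.3]
top 0.13 [228.4 128.7]
[217.39998065 161.64975342]
```

View pics/m4.png

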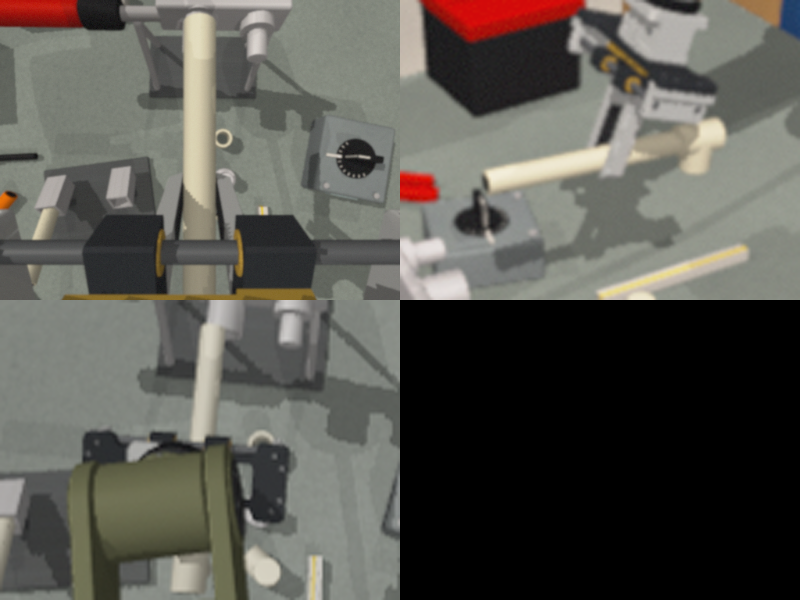

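The views show the pipe level in the gripper. Its free end is at scene panel (490,181), top panel (211,322) and wrist panel (200,13), all close to prediction. I'll fit its axis from cream masks in two views.

```bash
cat > ax.py <<'E'
from h import *
def axis(C,P,x,rng,names=("scene","top","wrist")):
    """mid-line of the cream pipe: at predicted axis points scan across, report mid pixel offset (px and mm)"""
    out={}
    for n in names:
        c=C[n];h=cv2.cvtColor(c["img"],cv2.COLOR_BGR2LAB).astype(np.float32)
        L=[]
        for k in rng:
            p=proj(c,P+x*k);q=proj(c,P+x*(k+.01));d=(q-p)/np.linalg.norm(q-p);nn=np.array([-d[1],d[0]])
            W=np.linalg.norm(q-p)/.01*1.0
            mmpx=1000/np.linalg.norm(np.array(c["R"])[2]@(P+x*k)+np.array(c["t"]).ravel()[2])/1
            z=np.array(c["R"])[2]@(P+x*k)+np.array(c["t"]).ravel()[2];ppm=c["intrinsics"][0][0]/z
            s=np.arange(-.03,.03,.0005);uv=p+np.outer(s*ppm,nn)
            b=cv2.remap(h,uv[:,:1].astype(np.float32),uv[:,1:].astype(np.float32),cv2.INTER_LINEAR)[:,0]
            g=(b[:,2]>134.5)&(b[:,0]>90)
            if g.sum()<5: L.append((k,None));continue
            i=np.where(g)[0];L.append((k,round((s[i[0]]+s[i[-1]])*500,1),round((s[i[-1]]-s[i[0]])*1000,1)))
        print(n,"normal(px)",nn.round(2),L)
E
python3 - <<'E'
from ax import *
import pickle
C=pickle.load(open("c4.pkl","rb"))
Y=np.radians(-5.6);x=np.array([np.cos(Y),np.sin(Y),0]);m=np.array([.702,.0535,.185])
axis(C,m-x*.16+[0,0,.12],x,[-.03,.04,.05,.06,.07,.08,.09,.1,.11,.12,.125])
u=two(C["scene"],(264-80+90/2.5,149-60+181/2.5),C["top"],(223-80+211/2.5,119+22/2.5));print("tip",u,"want",m-.03*x+[0,0,.12])
E
```

```text
scene normal(px) [-0.24 -0.97] [(-0.03, np.float64(-11.2), np.float64(15.5)), (0.04, np.float64(-2.2), np.float64(28.5)), (0.05, np.float64(-2.0), np.float64(29.0)), (0.06, np.float64(-2.5), np.float64(29.0)), (0.07, np.float64(-2.2), np.float64(28.5)), (0.08, np.float64(-1.7), np.float64(28.5)), (0.09, np.float64(-1.5), np.float64(27.0)), (0.1, np.float64(0.0), np.float64(28.0)), (0.11, np.float64(0.5), np.float64(27.0)), (0.12, np.float64(0.3), np.float64(27.5)), (0.125, np.float64(5.3), np.float64(36.5))]
top normal(px) [1.  0.1] [(-0.03, np.float64(-2.5), np.float64(55.0)), (0.04, np.float64(-1.5), np.float64(23.0)), (0.05, np.float64(-1.7), np.float64(21.5)), (0.06, np.float64(-1.7), np.float64(22.5)), (0.07, np.float64(-1.5), np.float64(23.0)), (0.08, np.float64(-2.0), np.float64(22.0)), (0.09, np.float64(-1.5), np.float64(22.0)), (0.1, np.float64(-1.7), np.float64(21.5)), (0.11, np.float64(-1.5), np.float64(22.0)), (0.12, np.float64(-2.0), np.float64(22.0)), (0.125, np.float64(-1.5), np.float64(22.0))]
wrist normal(px) [1. 0.] [(-0.03, np.float64(1.0), np.float64(57.0)), (0.04, np.float64(7.3), np.float64(37.5)), (0.05, np.float64(0.8), np.float64(24.5)), (0.06, np.float64(0.8), np.float64(24.5)), (0.07, np.float64(1.3), np.float64(24.5)), (0.08, np.float64(1.0), np.float64(24.0)), (0.09, np.float64(1.0), np.float64(24.0)), (0.1, np.float64(0.8), np.float64(24.5)), (0.11, np.float64(1.0), np.float64(24.0)), (0.12, np.float64(1.5), np.float64(25.0)), (0.125, np.float64(1.3), np.float64(24.5))]
tip (array([0.67057882, 0.06050551, 0.30824098]), np.float64(0.0064313988511640234)) want [0.67214318 0.05642749 0.305     ]
```

```bash
python3 - <<'E'
from h import *
Y=np.radians(-5.6);x=np.array([np.cos(Y),np.sin(Y),0]);m=np.array([.702,.0535,.185])
Rt=Ro.from_euler('z',Y)*Ro.from_euler('y',-18.3,degrees=True)*Ro.from_euler('x',180,degrees=True)
for z in (.12,.001): print(shift(m-x*.162+[0,0,z],Rt))
E
```

```text
[ 0.551  0.096 -0.513  0.003 -0.021  0.002]
[-3.4190e+00  5.9000e-02  1.0705e+01  3.0000e-03 -2.1000e-02  2.0000e-03]
```

```bash
python3 -m jog '[[-0.5,0.05,1.5,0.003,-0.02,0],[-1.3,0.05,4,0.003,-0.02,0],[-2.1,0.05,6.5,0.003,-0.02,0],[-2.8,0.05,8.7,0.003,-0.02,0],[-3.3,0.05,10.2,0.003,-0.02,0],[-3.4,0.05,10.7,0.003,-0.02,0],[-3.4,0.05,10.7,0.003,-0.02,0],[-3.4,0.05,10.7,0.003,-0.02,0]]'
python3 - <<'E'
from ax import *
import pickle
C={n:ctrl.camera(n) for n in("wrist","scene","top")};pickle.dump(C,open("c5.pkl","wb"))
p,R=tool();print(p+R.apply([0,0,ctrl.tcp_to_grasp]),np.degrees(ctrl.get_obs()["eef_rot"]))
Y=np.radians(-5.6);x=np.array([np.cos(Y),np.sin(Y),0]);m=np.array([.702,.0535,.185])
axis(C,m-x*.16,x,[.04,.05,.06,.07,.08,.09,.1,.11,.12,.125])
for n in C: print(n,"tip",proj(C[n],m-.03*x).round(1),"mouth",proj(C[n],m).round(1))
def cr(n,k,s,W,H):
  u,v=proj(C[n],m-k*x).astype(int);w,h=W//s//2,H//s//2;u=max(u,w);v=max(v,h);print(n,"origin",u-w,v-h,s)
  return cv2.resize(C[n]["img"][v-h:v+h,u-w:u+w],(W,H),interpolation=cv2.INTER_CUBIC)
cv2.imwrite("pics/m5.png",np.vstack([np.hstack([cr("wrist",.02,4,400,300),cr("top",.02,5,400,300)]),cr("scene",.05,5,800,300)]))
E
```

```text
time_s: 13.25
ee_pos: [0.4849, 0.0744, 0.3582]
eef_rot: [3.141, -0.322, -0.097]
force: [-0.7, -0.2, -1.1]
grip_width: 0.0238
grip_force: 40.0
[0.54182263 0.06870775 0.18737697] [179.99607721 -18.51278243  -5.5414285 ]
scene normal(px) [-0.27 -0.96] [(0.04, np.float64(3.0), np.float64(29.0)), (0.05, np.float64(3.3), np.float64(28.5)), (0.06, np.float64(3.3), np.float64(28.5)), (0.07, np.float64(3.3), np.float64(26.5)), (0.08, np.float64(3.5), np.float64(26.0)), (0.09, np.float64(3.8), np.float64(26.5)), (0.1, np.float64(3.8), np.float64(27.5)), (0.11, np.float64(4.0), np.float64(27.0)), (0.12, np.float64(4.0), np.float64(28.0)), (0.125, np.float64(3.5), np.float64(28.0))]
top normal(px) [1.  0.1] [(0.04, np.float64(-1.2), np.float64(21.5)), (0.05, np.float64(-1.5), np.float64(21.0)), (0.06, np.float64(-1.0), np.float64(23.0)), (0.07, np.float64(-1.7), np.float64(22.5)), (0.08, np.float64(-1.2), np.float64(22.5)), (0.09, np.float64(-2.2), np.float64(22.5)), (0.1, np.float64(-1.7), np.float64(22.5)), (0.11, np.float64(-1.7), np.float64(22.5)), (0.12, np.float64(-1.2), np.float64(22.5)), (0.125, np.float64(-1.2), np.float64(22.5))]
wrist normal(px) [1. 0.] [(0.04, np.float64(8.8), np.float64(41.5)), (0.05, np.float64(8.8), np.float64(41.5)), (0.06, np.float64(0.8), np.float64(25.5)), (0.07, np.float64(1.0), np.float64(26.0)), (0.08, np.float64(1.0), np.float64(26.0)), (0.09, np.float64(0.8), np.float64(25.5)), (0.1, np.float64(1.0), np.float64(25.0)), (0.11, np.float64(1.0), np.float64(25.0)), (0.12, np.float64(0.8), np.float64(25.5)), (0.125, np.float64(1.0), np.float64(25.0))]
wrist tip [253.5  32.7] mouth [253.6 -14.4]
scene tip [219.2 201.2] mouth [208.4 204.2]
top tip [231.7 142.6] mouth [232.7 132.3]
wrist origin 203 0 4
top origin 192 109 5
scene origin 146 169 5
```

View pics/m5.png

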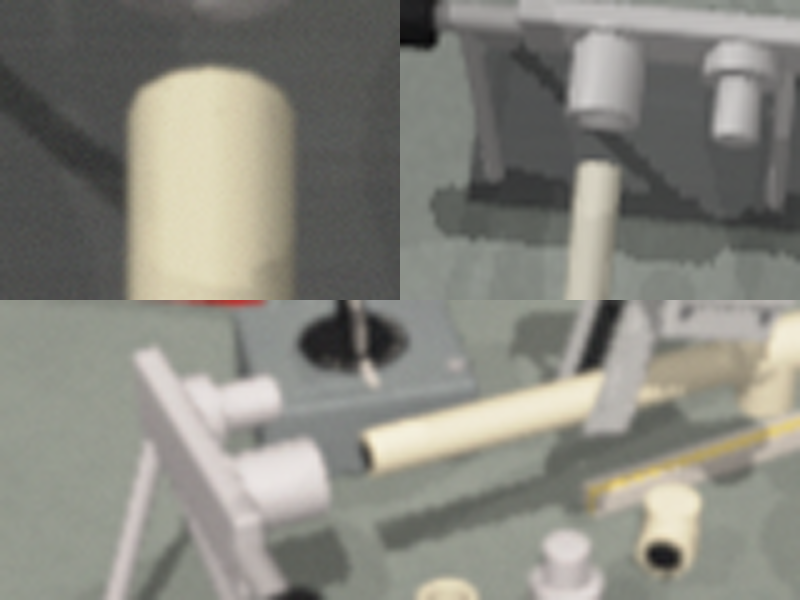

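The scene panel shows the pipe's tip at (367,452) and the sleeve rim centred near (308,478), so the pipe sits about 3–4 mm high and slightly nose-up. The top panel shows pipe and sleeve in line (extrapolated 602 against 603) and the gap about right. I'll make a small correction.

```bash
python3 - <<'E'
from h import *
p,R=tool();G=p+R.apply([0,0,ctrl.tcp_to_grasp])
Rt=Ro.from_euler('z',-5.6,degrees=True)*Ro.from_euler('y',-17.8,degrees=True)*Ro.from_euler('x',180,degrees=True)
print(shift(G+[.0005,-.0004,-.003],Rt))
E
```

```text
[ 0.18   0.031  0.303 -0.    -0.012  0.001]
```

```bash
python3 -m jog '[[0.1,0.02,0.15,0,-0.006,0],[0.18,0.03,0.3,0,-0.012,0],[0.18,0.03,0.3,0,-0.012,0],[0.18,0.03,0.3,0,-0.012,0],[0.18,0.03,0.3,0,-0.012,0],[0.18,0.03,0.3,0,-0.012,0]]'
python3 - <<'E'
from ax import *
import pickle
C={n:ctrl.camera(n) for n in("wrist","scene","top")}
p,R=tool();o=ctrl.get_obs();print(p+R.apply([0,0,ctrl.tcp_to_grasp]),np.degrees(o["eef_rot"]),abs(o["joint_vel"]).max())
Y=np.radians(-5.6);x=np.array([np.cos(Y),np.sin(Y),0]);m=np.array([.702,.0535,.185])
axis(C,m-x*.16,x,[.05,.06,.07,.08,.09,.1,.11,.12,.125])
def cr(n,k,s,W,H):
  u,v=proj(C[n],m-k*x).astype(int);w,h=W//s//2,H//s//2;u=max(u,w);v=max(v,h);print(n,"origin",u-w,v-h,s)
  return cv2.resize(C[n]["img"][v-h:v+h,u-w:u+w],(W,H),interpolation=cv2.INTER_CUBIC)
cv2.imwrite("pics/m6.png",np.vstack([cr("top",.02,8,800,300),cr("scene",.04,8,800,300)]))
cv2.imwrite("pics/t6.png",C["top"]["img"])
E
```

```text
time_s: 14.0
ee_pos: [0.4874, 0.0737, 0.3555]
eef_rot: [3.141, -0.31, -0.097]
force: [-0.5, 0.8, -0.6]
grip_width: 0.0241
grip_force: 40.0
[0.54213267 0.06828016 0.18369319] [179.98169213 -17.76279793  -5.54015201] 0.0013972993940553281
scene normal(px) [-0.27 -0.96] [(0.05, np.float64(0.0), np.float64(29.0)), (0.06, np.float64(0.0), np.float64(28.0)), (0.07, np.float64(0.0), np.float64(27.0)), (0.08, np.float64(-0.5), np.float64(28.0)), (0.09, np.float64(-0.5), np.float64(28.0)), (0.1, np.float64(0.3), np.float64(26.5)), (0.11, np.float64(0.0), np.float64(28.0)), (0.12, np.float64(-0.2), np.float64(28.5)), (0.125, np.float64(0.0), np.float64(27.0))]
top normal(px) [1.  0.1] [(0.05, np.float64(-0.7), np.float64(21.5)), (0.06, np.float64(-1.2), np.float64(20.5)), (0.07, np.float64(-0.7), np.float64(21.5)), (0.08, np.float64(0.0), np.float64(23.0)), (0.09, np.float64(-0.5), np.float64(22.0)), (0.1, np.float64(-0.7), np.float64(23.5)), (0.11, np.float64(-0.2), np.float64(22.5)), (0.12, np.float64(-0.5), np.float64(22.0)), (0.125, np.float64(-0.7), np.float64(21.5))]
wrist normal(px) [1. 0.] [(0.05, np.float64(9.3), np.float64(40.5)), (0.06, np.float64(1.5), np.float64(25.0)), (0.07, np.float64(1.5), np.float64(25.0)), (0.08, np.float64(1.5), np.float64(25.0)), (0.09, np.float64(1.5), np.float64(25.0)), (0.1, np.float64(1.5), np.float64(25.0)), (0.11, np.float64(1.5), np.float64(24.0)), (0.12, np.float64(1.5), np.float64(25.0)), (0.125, np.float64(1.5), np.float64(25.0))]
top origin 182 121 8
scene origin 172 182 8
```

View pics/m6.png

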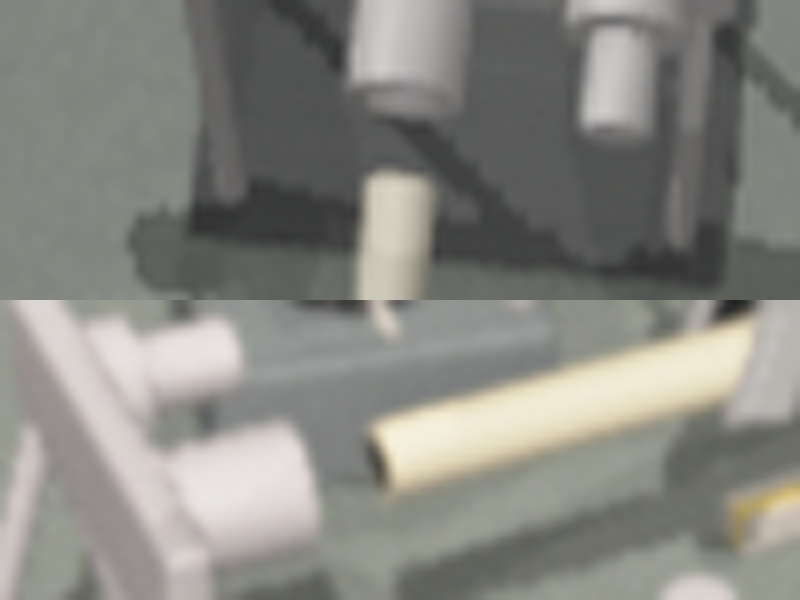

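The scene view shows the pipe axis extrapolating to about (245,492) against the sleeve's mid-line at about (245,494). In the top view it is 405 against 407, and the gap is about 3 cm. The arm is still, so I'm handing in.

```bash
python3 -c "
from station import ctrl
print(ctrl.hand_in())"
```

```text
the job is handed in; nothing more can be done
None
```

The job is handed in (no verdict came back): the dial points at the long index mark to within about 1° and is released, and the tee pipe is held level and still, in line with the sleeve to within about 2 mm and about 3 cm short of its mouth by the camera images.

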